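# Size a steel pin in the hole gauge at the goods-in bench

### The job

Take the plain straight pin out of the black rack and size it in the hole gauge: first push its foot down through the largest hole until it shows well below the plate, then draw it out and step down to the middle hole, the smallest it will pass. Lower it through the middle hole until it stands on the gauge's base, without dropping it, and leave it standing there.

Things in the scene. Friction and masses are not known exactly. Their poses are not given: they have to be found in the camera images.
- pin: Plain straight round steel pin, 24 mm diameter, 130 mm long, about 0.46 kg. Origin: centre of its lower end (foot); z up along it. It starts upright, foot 10 mm above the bench, in one of three 30 mm sockets, 85 mm apart, of a fixed black rack (70 x 240 x 30 mm high). The others there, not wanted: a 94 mm pin with a 40 mm wide head on top, a 100 mm pin with a 38 mm collar half way up.
- gauge: Hole gauge, fixed: level aluminium plate 100 x 240 mm, 12 mm thick, on two end walls over a dark steel base. Origin: centre of its underside, on the bench; y along it, z up. Above the bench: base top 8 mm, plate underside 56, plate top 68. Three round through holes in a row: 52 mm (large) at y = +72, 38 mm (middle) at y = -6, 20 mm (small, too small for the pin) at y = -70 mm.
- hole_large (a point): Centre of the 52 mm hole, at the height of the plate's top face (68 mm above the bench, 60 mm above the gauge's base), z up.
- hole_middle (a point): Centre of the 38 mm hole, at the height of the plate's top face (68 mm above the bench, 60 mm above the gauge's base), z up.
There are look-alikes about, which are no part of the job. What is shaped like the pin but purple or yellow is not meant.

How it is judged (in metres and radians):
On the way:
1. the pin's foot has been pushed through the large hole, at least 14 mm below the plate's underside (z of pin in the frame of hole_large below -0.026 m and horizontal distance between pin and hole_large below 0.03 m and angle between pin's own z axis and vertical below 0.35 rad), for 0.1 s.
At the end, for the whole second after the job is handed in: After the large hole, the plain pin stands through the middle hole with its foot on the gauge's base (foot at least 52 mm below the plate's top, within 30 mm of the hole's axis, leaning less than 20 degrees), released and at rest (z of pin in the frame of hole_middle below -0.052 m and horizontal distance between pin and hole_middle below 0.03 m and angle between pin's own z axis and vertical below 0.35 rad and linear speed of pin below 0.02 m/s and contact force between pin and the fingers below 0.05 N); the robot touches nothing.
It fails at once if the pin is dropped or knocked over: it moves faster than 0.5 m/s while no finger holds it (contact force between pin and the fingers below 0.05 N and linear speed of pin above 0.5 m/s).
It also fails if it takes over 42 s, if anything falls off the work surface, if the arm or the gripper's body presses on something with over 40 N, if the wrist force passes 120 N, or if a joint passes its speed limit or range.

### The arm

A 7-joint arm with a two-finger parallel gripper is mounted at the origin on the work surface. World frame = base frame: x ahead of the robot, y to its left, z up, the work surface at z = 0. Lengths are in mm, angles in rad, forces in N, time in s.
With the tool pointing down it reaches from about 425 to 1025 mm from the base axis. Payload 3.6 kg.
Tool frame: the origin (TCP) lies at the very end of the fingers, on their centre line; the grasp point (between the pads) lies 19 mm behind it; z points along the fingers, y is the line along which they close (so a half turn about z gives the same grasp; the last joint's range is limited). The gripper opens to 85 mm and grips with 20 to 120 N. Pads are 22 mm wide; open, the fingers measure 114 mm over their backs; the gripper's body (76 mm by 85 mm) begins 54 mm behind the grasp point. The pads swing forward as they close: fully open they stand 13 mm farther back than shut.
Start: joints at [1.204, 0.591, 0.048, 1.609, -0.033, 0.943, -0.034], TCP at [196.035, -697.997, 231.302] pointing down, gripper open.
Joint ranges: [-2.69, 2.69], [-0.47, 2.24], [-1.27, 1.36], [0.19, 2.51], [-1.53, 4.68], [0.08, 2.07], [-3.09, 3.09]. Speed limits (rad/s): [2.57, 2.57, 3.14, 3.14, 3.14, 3.14, 3.14].

### API

Orientations are given as a unit quaternion [x, y, z, w].
In Python, from plant import ctrl gives the robot as it stands. The module is installed in compiled form; this text tells all that it offers.
- The arm moves only by the tool jog_arm, never from a script. Its argument "steps" is a list of rows, each a list of 5 numbers: the shift along the tool's x, y, z in mm, then the turn about the tool's z in degrees, then the finger opening in mm, from 0 to 85.4. A call has 1 to 8 rows; each row shifts and turns the commanded pose from where the row before left it, along the tool's axes as they then stand; what a row does not reach is not made up. A row lasts 1/12 s, in which the tool goes at most 41.7 mm and 7.16 degrees, less where a joint would pass 70% of its speed; a pose out of reach is approached as far as the arm can. A call with a gripper value outside its range is refused whole. The fingers move at their own pace and stop on an object; the grip force is fixed at half the most. Time passes only in rows, so rows that do not move let the fingers close. It gives the time, the measured TCP pose, the force, the opening and the grip force at its end, in the units of the state.
- ctrl.observe(): the state, without advancing time (a new reading comes with each control period).
- ctrl.grab_frame(name): name is "side" or "top"; returns the picture (384x512x3 uint8, red, green, blue); there is no depth.
- ctrl.camera_params(name): a dict with "fx", "fy", "cx", "cy" (pixels), "R" (3x3) and "t" (3): a world point X has camera coordinates R X + t. Camera axes: x right, y down, z forward; pixel columns grow to the right and rows downward; lengths in mm; the calibration is good to about 2 mm. A picture is of the moment at which its call begins. camera_params takes no time and is no camera call.
- ctrl.close_job(): hands the job in; it is judged then, once.
Trained networks look in the newest picture that a camera, given by its name, has taken for a name from the list of things; names that differ only in an ending like _2 or _b are one class to them, and where a whole thing is asked for, a point or a joint stands for the part that bears it (a point fixed in the world has none). Each returns a list of dicts, best first, with "conf" (0 to 1); they miss things now and then, are a little off and sometimes report something else, mostly with a low value. They report only what shows in the picture. A call takes as long as a camera call. They do not tell look-alikes from the thing itself.
- ctrl.find_in(label, camera): "at" ([x, y, z] in mm, in the coordinates of the camera as it stood for that picture, good to about 4 mm: the middle of the surface that is visible of it).
- ctrl.cut_out(label, camera): "region" (384x512 bool, what is visible of it).
The state is a dict: "time": time; "q": joint angles; "qd": joint speeds; "effort": joint torques, N m; "tcp_pos": TCP position; "ee_rot": TCP orientation; "wrist_force": force on the tool from outside, world axes, zero at the start; "moment": the same for the moment, N m; "gripper_width": finger opening in mm; "gripper_force": force on a finger pad.
Only numpy, scipy, OpenCV 4.12 (cv2) and the standard library are available. Lean on these libraries where they do the work, as an engineer would, in place of code of your own. Each camera call takes 0.05 s, during which the arm holds its last target. There are 200 camera calls.

## Working session

There is one attempt and no reset: what is moved stays moved. The work goes in short steps, Python scripts to look and compute and a tool call to move; the robot and the scene stay as the last step left them, time stands still between calls to the robot, and variables do not carry over. Pictures are saved under pics/ and viewed, at most 10 in all, crops included, and the job is handed in when it is done.

Besides the shell and the picture viewer there is one more tool, called after "Emit:" as a command line: name --pt "numbers of a row" for each row, then --argument value for the rest. jog_arm: Moves the arm, as the interface text tells. Its arguments: {"type":"object","properties":{"steps":{"type":"array"}},"required":["steps"]}

```bash
mkdir -p pics
cat > h.py <<'E'
import numpy as np,cv2
from plant import ctrl
def world(p,c):
    k=ctrl.camera_params(c); return np.array(k["R"]).T@(np.array(p)-np.array(k["t"]))
def px(X,c):
    k=ctrl.camera_params(c); q=np.array(k["R"])@np.array(X)+np.array(k["t"]); return np.round([k["fx"]*q[0]/q[2]+k["cx"],k["fy"]*q[1]/q[2]+k["cy"]],1)
def ray(u,v,z,c):
    k=ctrl.camera_params(c);R=np.array(k["R"]);o=-R.T@np.array(k["t"]);d=R.T@np.array([(u-k["cx"])/k["fx"],(v-k["cy"])/k["fy"],1]);return np.round(o+d*(z-o[2])/d[2],1)
def save(c,n): 
    f=ctrl.grab_frame(c); cv2.imwrite("pics/"+n,f[...,::-1]); return f
E
python3 - <<'E'
from h import *
a=save("side","a.png");b=save("top","b.png")
cv2.imwrite("pics/ab.png",cv2.resize(np.vstack([a,b])[...,::-1],None,fx=.78,fy=.78))
for c in("side","top"):
  k=ctrl.camera_params(c);print(c,np.round(-np.array(k["R"]).T@k["t"]),k["fx"])
  for l in("pin","gauge","hole_large","hole_middle"):
    try:
      for d in ctrl.find_in(l,c): w=world(d["at"],c);print(c,l,round(d["conf"],2),w.round(),px(w,c))
    except Exception as e: print(l,e)
s=ctrl.observe();print(s["tcp_pos"],s["ee_rot"],s["time"])
E
```

```text
side [ 523. -517.  666.] 381.6952500469748
side pin 0.84 [ 568. -249.  109.] [262.9 287.7]
side pin 0.71 [ 669. -219.   98.] [320.9 268. ]
side pin 0.63 [ 654. -284.   99.] [320.4 305.9]
side gauge 0.87 [567. 150.  68.] [241.1 137.2]
side hole_large 0.76 [563. 153.  71.] [239.2 136. ]
side hole_middle 0.7 [566. 150.  67.] [240.6 137.7]
top [386. -13. 944.] 392.1390470868852
top pin 0.75 [ 653. -267.   98.] [360.2 156.4]
top pin 0.74 [ 673. -207.  100.] [332.6 149.6]
top pin 0.58 [ 571. -229.  119.] [349.7 190.4]
top gauge 0.57 [568. 210.  71.] [151.9 208.2]
top hole_large 0.72 [569. 212.  68.] [151.6 208.1]
top hole_middle 0.91 [567. 211.  67.] [152.1 209.2]
[ 196.057467   -697.95443488  231.24835216] [ 9.90636606e-01  1.36525134e-01 -3.21532347e-05 -4.96811898e-05] 0.5
```

View pics/ab.png

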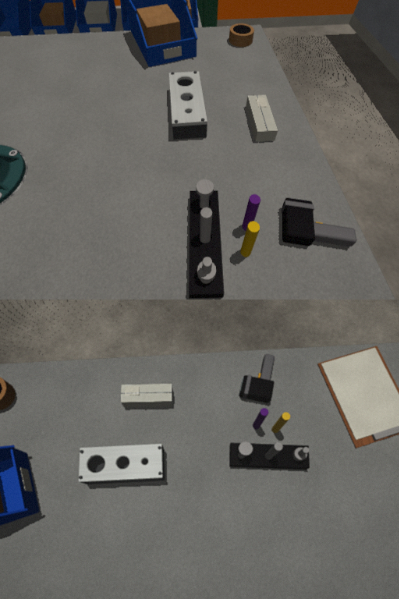

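Run:
```python
from h import *
a=cv2.imread("pics/a.png");b=cv2.imread("pics/b.png")
A=cv2.resize(a[215:390,225:345],None,fx=3.2,fy=3.2,interpolation=2);B=cv2.resize(b[125:240,90:215],None,fx=3,fy=3)
C=cv2.resize(b[120:225,285:410],None,fx=3,fy=3)
M=np.zeros((600,780,3),np.uint8)
M[:560,:384]=A;B=B[:290,:];M[:290,390:765]=B[:290];M[295:595,390:765]=C[:300]
cv2.imwrite("pics/c.png",M)
def holes(img,c,box):
  x0,x1,y0,y1=box;g=cv2.cvtColor(img,6)[y0:y1,x0:x1];m=(g<95).astype(np.uint8)
  cs,_=cv2.findContours(m,cv2.RETR_LIST,cv2.CHAIN_APPROX_NONE)
  for k in cs:
    if 12<len(k)<90:
      (u,v),ax,_=cv2.fitEllipse(k);print(c,round(u+x0,1),round(v+y0,1),np.round(ax,1),ray(u+x0,v+y0,68,c))
holes(b,"top",(100,212,185,240));holes(a,"side",(205,270,85,165))
for u,v,z in((262,270,140),):print(ray(u,v,z,"side"))
```

```text
Traceback (most recent call last):
ValueError: could not broadcast input array from shape (541,384,3) into shape (560,384,3)
```

Run:
```python
from h import *
a=cv2.imread("pics/a.png");b=cv2.imread("pics/b.png")
A=cv2.resize(a[215:384,225:345],None,fx=3.2,fy=3.2,interpolation=2);B=cv2.resize(b[140:236,90:215],None,fx=3,fy=3)
C=cv2.resize(b[125:225,285:410],None,fx=3,fy=3)
M=np.zeros((600,780,3),np.uint8)
M[:A.shape[0],:384]=A;M[:288,390:765]=B;M[295:595,390:765]=C
cv2.imwrite("pics/c.png",M)
def holes(img,c,box):
  x0,x1,y0,y1=box;g=cv2.cvtColor(img,6)[y0:y1,x0:x1];m=(g<95).astype(np.uint8)
  cs,_=cv2.findContours(m,cv2.RETR_LIST,cv2.CHAIN_APPROX_NONE)
  for k in cs:
    if 12<len(k)<90:
      (u,v),ax,_=cv2.fitEllipse(k);print(c,round(u+x0,1),round(v+y0,1),np.round(ax,1),ray(u+x0,v+y0,68,c))
holes(b,"top",(100,212,185,240));holes(a,"side",(205,270,85,165))
```

```text
top 185.3 207.2 [7.2 7.6] [566.8 135.2  68. ]
top 157.0 208.5 [14.9 16. ] [567.7 199.2  68. ]
top 122.6 210.2 [20.3 22.3] [568.4 277.3  68. ]
side 241.4 141.9 [4.3 8.1] [566.4 135.1  68. ]
side 239.0 123.9 [ 8.4 14.7] [566.1 198.9  68. ]
side 236.7 104.0 [10.6 19.7] [566.8 276.6  68. ]
```

View pics/c.png

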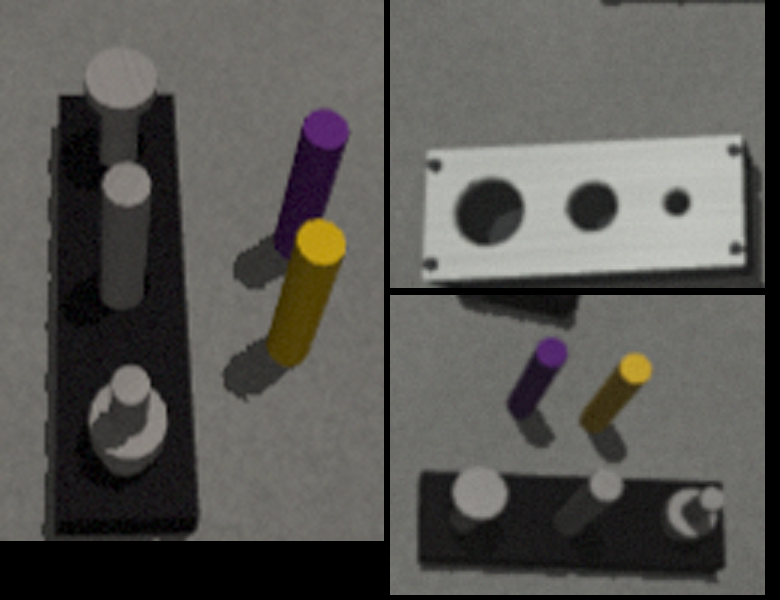

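The five candidates by side-view pixel are:
- headed pin (263,240)
- plain grey pin (264,272)
- collared pin (266,335)
- purple pin (326,256)
- yellow pin (325,291)

I choose the plain grey one in the middle socket. The crop shows it straight, with no head or collar, top face at side (264.7,272.5) and top (356.7,188.3). The gauge holes are at top (122.6,210), (157,208.5) and (185,207).

Run:
```python
from h import *
from scipy.spatial.transform import Rotation as Ro
P1=ray(264.7,272.5,140,"side");P2=ray(356.7,188.3,140,"top");print(P1,P2)
# rack corners top view z=30
for u,v in((285+30/3,125+177/3),(285+333/3,125+188/3)):print(ray(u,v,30,"top"))
s=ctrl.observe();R=Ro.from_quat(s["ee_rot"]).as_matrix();print(R.round(3),s["tcp_pos"],s["gripper_width"])
print(R.T@(np.array([P1[0],P1[1],200])-s["tcp_pos"]))
```

```text
[ 571.1 -239.4  140. ] [ 570.4 -238.9  140. ]
[ 615.3 -122.9   30. ]
[ 591.4 -364.3   30. ]
[[ 0.963  0.27  -0.   ]
 [ 0.27  -0.963  0.   ]
 [-0.    -0.    -1.   ]] [ 196.057467   -697.95443488  231.24835216] 85.63583895078688
[ 485.09921601 -340.01038756   31.26048306]
```

Emit:
jog_arm --pt "0 0 0 -6.9 85" --pt "0 0 0 -6.9 85" --pt "0 0 0 -6.9 85" --pt "0 0 0 -6.9 85" --pt "0 0 0 -6.9 85" --pt "0 0 0 -6.9 85" --pt "0 0 0 -6.9 85" --pt "0 0 0 -6.9 85"

```text
time: 1.17
tcp_pos: [195.9, -698.1, 231.4]
ee_rot: [0.813, 0.582, -0.0, 0.0]
wrist_force: [0.3, 0.5, -0.4]
gripper_width: 84.7
gripper_force: 0.0
```

Emit:
jog_arm --pt "0 0 0 -6.7 85" --pt "0 0 0 -6.7 85" --pt "30 20 0 0 85" --pt "30 20 0 0 85" --pt "30 20 0 0 85" --pt "30 20 0 0 85" --pt "30 20 0 0 85" --pt "30 20 0 0 85"

```text
time: 1.83
tcp_pos: [334.2, -529.6, 231.6]
ee_rot: [0.742, 0.671, -0.0, 0.0]
wrist_force: [1.1, -0.7, -0.7]
gripper_width: 85.1
gripper_force: 0.0
```

Emit:
jog_arm --pt "30 20 0 0 85" --pt "30 20 0 0 85" --pt "30 20 0 0 85" --pt "30 20 0 0 85" --pt "30 20 0 0 85" --pt "30 20 0 0 85" --pt "0 0 0 0 85"

```text
time: 2.42
tcp_pos: [477.6, -355.1, 232.3]
ee_rot: [0.737, 0.676, 0.003, 0.0]
wrist_force: [0.5, 0.8, 0.1]
gripper_width: 84.9
gripper_force: 0.0
```

```bash
cat > rel.py <<'E'
import sys
from h import *
from scipy.spatial.transform import Rotation as Ro
s=ctrl.observe();R=Ro.from_quat(s["ee_rot"]).as_matrix()
print(s["time"],np.round(s["tcp_pos"],1),R.round(3).tolist(),np.round(s["q"],2),np.round(s["wrist_force"],1))
t=np.array(list(map(float,sys.argv[1:4])));print("tool shift",(R.T@(t-s["tcp_pos"])).round(1))
E
python3 rel.py 571 -239 200
```

```text
2.4167 [ 477.6 -355.1  232.3] [[0.087, 0.996, 0.006], [0.996, -0.087, 0.004], [0.004, 0.005, -1.0]] [ 0.81  0.44 -0.33  1.9   0.18  0.83  0.3 ] [0.5 0.8 0.1]
tool shift [123.7  82.8  33.2]
```

Emit:
jog_arm --pt "25 17 0 0 85" --pt "25 17 0 0 85" --pt "25 17 0 0 85" --pt "25 17 0 0 85" --pt "24 15 0 0 85" --pt "0 0 0 0 85" --pt "0 0 0 0 85"

```text
time: 3.0
tcp_pos: [567.1, -246.3, 231.6]
ee_rot: [0.74, 0.673, 0.001, 0.0]
wrist_force: [-1.5, -0.9, -0.4]
gripper_width: 85.0
gripper_force: 0.0
```

```bash
python3 rel.py 571 -239 96
python3 - <<'E'
from h import *
a=save("side","d1.png");b=save("top","d2.png")
M=np.hstack([cv2.resize(a[150:350,180:340],None,fx=2.4,fy=2.4),cv2.resize(b[110:310,270:430],None,fx=2.4,fy=2.4)])
cv2.imwrite("pics/d.png",M[...,::-1])
E
```

```text
3.0 [ 567.1 -246.3  231.6] [[0.095, 0.995, 0.001], [0.995, -0.095, 0.001], [0.001, 0.001, -1.0]] [ 0.58  0.47 -0.34  1.85  0.2   0.85  0.05] [-1.5 -0.9 -0.4]
tool shift [  7.5   3.1 135.6]
```

View pics/d.png

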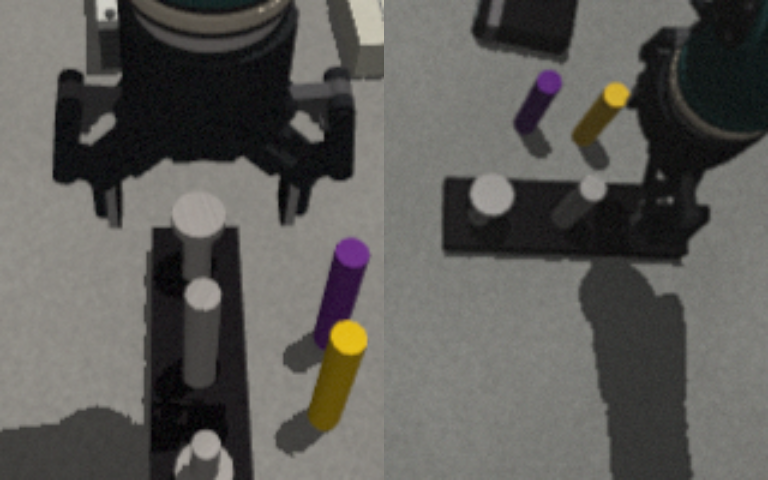

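The gripper, fingers at side-crop x≈110 and 290, is centred over the pin at (203,295). I descend.

Emit:
jog_arm --pt "7 3 10 0 85" --pt "0 0 20 0 85" --pt "0 0 20 0 85" --pt "0 0 20 0 85" --pt "0 0 20 0 85" --pt "0 0 20 0 85" --pt "0 0 20 0 85" --pt "0 0 2 0 85"

```text
time: 3.77
tcp_pos: [565.7, -242.1, 95.2]
ee_rot: [0.742, 0.67, -0.002, -0.003]
wrist_force: [-0.3, -0.4, -0.9]
gripper_width: 85.1
gripper_force: 0.0
```

```bash
python3 rel.py 571 -239 98
python3 - <<'E'
from h import *
a=save("side","e1.png");b=save("top","e2.png")
M=np.hstack([cv2.resize(a[200:384,180:340],None,fx=2.4,fy=2.4),cv2.resize(b[110:294,270:430],None,fx=2.4,fy=2.4)])
cv2.imwrite("pics/e.png",M[...,::-1])
E
```

```text
3.7667 [ 565.7 -242.1   95.2] [[0.101, 0.995, -0.007], [0.995, -0.101, 0.002], [0.001, -0.008, -1.0]] [ 0.52  0.65 -0.27  1.94  0.29  0.6  -0.04] [-0.3 -0.4 -0.9]
tool shift [ 3.6  5.  -2.8]
```

View pics/e.png

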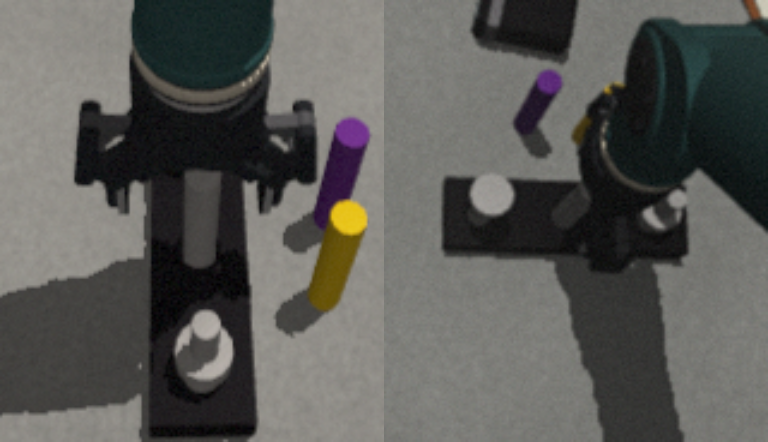

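The pin stands between the fingers (side crop (200,215)). A small correction is left before closing.

Emit:
jog_arm --pt "3 4 -2 0 85" --pt "0 0 0 0 85" --pt "0 0 0 0 85"

```text
time: 4.12
tcp_pos: [575.2, -239.3, 102.9]
ee_rot: [0.741, 0.671, 0.001, 0.001]
wrist_force: [0.1, -0.0, -0.8]
gripper_width: 85.1
gripper_force: 0.0
```

```bash
python3 rel.py 571 -239 98
```

```text
4.1167 [ 575.2 -239.3  102.9] [[0.099, 0.995, 0.003], [0.995, -0.099, -0.001], [-0.0, 0.003, -1.0]] [ 0.51  0.64 -0.27  1.93  0.29  0.61 -0.04] [ 0.1 -0.  -0.8]
tool shift [-0.1 -4.2  4.9]
```

Emit:
jog_arm --pt "0 -4 4 0 85" --pt "0 0 0 0 85" --pt "0 0 0 0 85" --pt "0 0 0 0 10" --pt "0 0 0 0 10" --pt "0 0 0 0 10" --pt "0 0 0 0 10" --pt "0 0 0 0 10"

```text
time: 4.78
tcp_pos: [569.8, -238.9, 97.3]
ee_rot: [0.741, 0.671, 0.0, 0.0]
wrist_force: [-1.6, -0.8, 0.8]
gripper_width: 25.1
gripper_force: 0.2
```

Emit:
jog_arm --pt "0 0 0 0 10" --pt "0 0 0 0 10" --pt "0 0 0 0 10"

```text
time: 5.03
tcp_pos: [570.3, -238.9, 97.5]
ee_rot: [0.741, 0.671, 0.0, 0.001]
wrist_force: [0.0, 0.1, 0.3]
gripper_width: 21.5
gripper_force: 58.5
```

```bash
python3 rel.py 571 -239 98
```

```text
5.0333 [ 570.3 -238.9   97.5] [[0.099, 0.995, 0.001], [0.995, -0.099, -0.0], [-0.0, 0.001, -1.0]] [ 0.51  0.64 -0.27  1.94  0.29  0.6  -0.05] [0.  0.1 0.3]
tool shift [ 0.   0.7 -0.5]
```

Emit:
jog_arm --pt "0 0 -5 0 10" --pt "0 0 -15 0 10" --pt "0 0 -20 0 10" --pt "0 0 -20 0 10" --pt "0 0 -20 0 10" --pt "0 0 -20 0 10" --pt "0 0 -18 0 10" --pt "0 0 0 0 10"

```text
time: 5.7
tcp_pos: [570.6, -239.3, 218.2]
ee_rot: [0.742, 0.671, 0.001, 0.002]
wrist_force: [1.8, -0.8, -4.0]
gripper_width: 21.3
gripper_force: 59.6
```

```bash
python3 rel.py 567 277 190
python3 - <<'E'
from h import *
a=save("side","f1.png");b=save("top","f2.png")
M=np.hstack([cv2.resize(a[100:340,150:350],None,fx=2,fy=2),cv2.resize(b[110:350,250:440],None,fx=2,fy=2)])
cv2.imwrite("pics/f.png",M[...,::-1])
E
```

```text
5.7 [ 570.6 -239.3  218.2] [[0.1, 0.995, 0.004], [0.995, -0.1, -0.002], [-0.001, 0.004, -1.0]] [ 0.56  0.49 -0.33  1.86  0.21  0.82  0.02] [ 1.8 -0.8 -4. ]
tool shift [513.4 -55.2  27.3]
```

View pics/f.png

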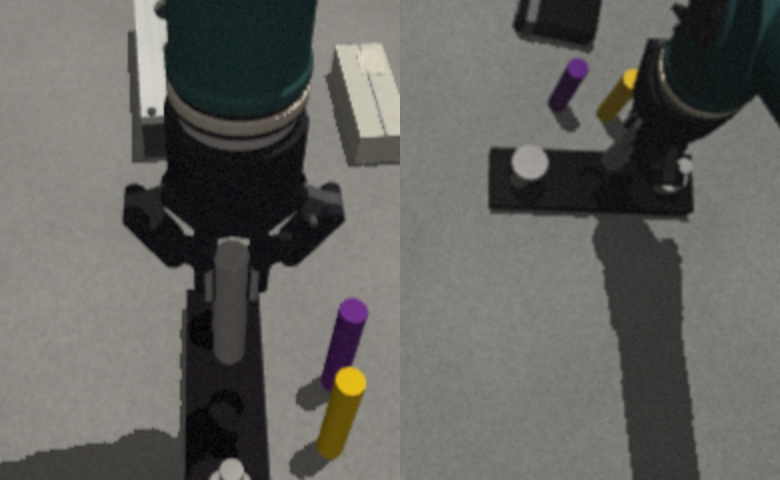

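The pin hangs straight in the fingers (crop (230,300)) and its socket is empty at (228,405). I move to the large hole.

Emit:
jog_arm --pt "14 -2 0 0 10" --pt "26 -3 0 0 10" --pt "28 -3 0 0 10" --pt "28 -3 0 0 10" --pt "28 -3 0 0 10" --pt "28 -3 0 0 10" --pt "28 -3 0 0 10" --pt "28 -3 0 0 10"

```text
time: 6.47
tcp_pos: [565.1, -27.4, 213.2]
ee_rot: [0.741, 0.671, -0.002, -0.002]
wrist_force: [0.0, -0.3, -4.0]
gripper_width: 21.7
gripper_force: 59.4
```

Emit:
jog_arm --pt "28 -3 0 0 10" --pt "28 -3 0 0 10" --pt "28 -3 0 0 10" --pt "28 -3 0 0 10" --pt "28 -3 0 0 10" --pt "28 -3 0 0 10" --pt "28 -3 0 0 10" --pt "28 -3 0 0 10"

```text
time: 7.13
tcp_pos: [563.3, 197.1, 213.0]
ee_rot: [0.741, 0.671, -0.002, -0.001]
wrist_force: [0.6, -0.3, -5.5]
gripper_width: 21.6
gripper_force: 59.4
```

Emit:
jog_arm --pt "28 -3 0 0 10" --pt "28 -3 0 0 10" --pt "15 -2 0 0 10" --pt "0 0 0 0 10" --pt "0 0 0 0 10" --pt "0 0 0 0 10"

```text
time: 7.63
tcp_pos: [564.1, 265.0, 213.9]
ee_rot: [0.742, 0.671, -0.002, 0.0]
wrist_force: [-0.2, 0.2, -4.6]
gripper_width: 21.2
gripper_force: 59.4
```

```bash
python3 rel.py 567 277 175
```

```text
7.6333 [564.1 265.  213.9] [[0.1, 0.995, -0.003], [0.995, -0.1, -0.003], [-0.003, -0.002, -1.0]] [-0.25  0.51 -0.37  1.85  0.24  0.84 -0.84] [-0.2  0.2 -4.6]
tool shift [12.3  1.8 38.9]
```

Correct, lower to foot z≈88, then look.

Emit:
jog_arm --pt "12 2 12 0 10" --pt "0 0 13 0 10" --pt "0 0 13 0 10" --pt "0 0 0 0 10" --pt "0 0 0 0 10" --pt "0 0 0 0 10"

```text
time: 8.13
tcp_pos: [568.1, 278.2, 176.9]
ee_rot: [0.742, 0.671, -0.0, -0.0]
wrist_force: [0.1, -1.1, -5.3]
gripper_width: 21.3
gripper_force: 59.1
```

```bash
python3 rel.py 567 277 175
python3 - <<'E'
from h import *
a=save("side","g1.png");b=save("top","g2.png")
M=np.hstack([cv2.resize(a[40:200,170:300],None,fx=3,fy=3),cv2.resize(b[140:300,80:210],None,fx=3,fy=3)])
cv2.imwrite("pics/g.png",M[...,::-1])
s=ctrl.observe();p=s["tcp_pos"]
print("expected foot px",px([p[0],p[1],p[2]-87.5],"side"),"hole",px([567,277,68],"side"))
E
```

```text
8.1333 [568.1 278.2 176.9] [[0.1, 0.995, -0.001], [0.995, -0.1, -0.001], [-0.001, -0.001, -1.0]] [-0.28  0.56 -0.36  1.86  0.27  0.77 -0.88] [ 0.1 -1.1 -5.3]
tool shift [-1.3 -0.9  1.9]
expected foot px [237.1  96.1] hole [236.8 103.9]
```

View pics/g.png

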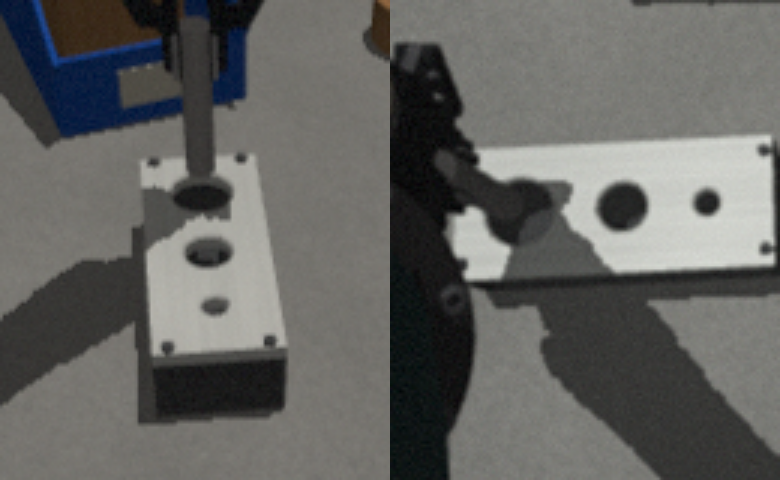

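The foot (side crop (201,172), full-picture pixel (237,97)) sits above the large hole as predicted, so I lower it through.

Emit:
jog_arm --pt "-1 -1 8 0 10" --pt "0 0 10 0 10" --pt "0 0 12 0 10" --pt "0 0 12 0 10" --pt "0 0 12 0 10" --pt "0 0 1 0 10" --pt "0 0 0 0 10" --pt "0 0 0 0 10"

```text
time: 8.9
tcp_pos: [567.1, 278.2, 122.0]
ee_rot: [0.741, 0.671, -0.0, -0.0]
wrist_force: [-0.1, -0.1, -5.1]
gripper_width: 21.4
gripper_force: 59.2
```

Emit:
jog_arm --pt "0 0 0 0 10" --pt "0 0 0 0 10"

```text
time: 9.07
tcp_pos: [567.6, 278.4, 123.0]
ee_rot: [0.741, 0.671, 0.001, 0.0]
wrist_force: [0.7, 0.7, -4.6]
gripper_width: 21.3
gripper_force: 59.2
```

Emit:
jog_arm --pt "0 0 6 0 10" --pt "0 0 0 0 10" --pt "0 0 0 0 10" --pt "0 0 -10 0 10" --pt "0 0 -15 0 10" --pt "0 0 -15 0 10" --pt "0 0 -15 0 10" --pt "0 0 -10 0 10"

```text
time: 9.73
tcp_pos: [567.7, 278.5, 183.7]
ee_rot: [0.741, 0.671, 0.001, 0.0]
wrist_force: [-0.2, 0.2, -5.0]
gripper_width: 21.4
gripper_force: 59.2
```

Emit:
jog_arm --pt "0 0 0 0 10" --pt "0 0 0 0 10" --pt "-15 1 0 0 10" --pt "-24 3 0 0 10" --pt "-24 3 0 0 10" --pt "-15 1 0 0 10" --pt "0 0 0 0 10" --pt "0 0 0 0 10"

```text
time: 10.4
tcp_pos: [566.8, 197.1, 180.4]
ee_rot: [0.743, 0.67, -0.001, -0.0]
wrist_force: [-0.0, -0.3, -3.7]
gripper_width: 21.2
gripper_force: 59.5
```

```bash
python3 rel.py 567 199 175
```

```text
10.4 [566.8 197.1 180.4] [[0.103, 0.995, -0.002], [0.995, -0.103, -0.001], [-0.001, -0.002, -1.0]] [-0.15  0.52 -0.36  1.93  0.26  0.74 -0.77] [-0.  -0.3 -3.7]
tool shift [1.9 0.  5.4]
```

Emit:
jog_arm --pt "2 0 5 0 10" --pt "0 0 0 0 10" --pt "0 0 0 0 10" --pt "0 0 0 0 10"

```text
time: 10.73
tcp_pos: [567.1, 202.8, 176.1]
ee_rot: [0.741, 0.672, 0.0, -0.0]
wrist_force: [-0.3, 0.3, -4.8]
gripper_width: 21.3
gripper_force: 59.5
```

```bash
python3 rel.py 567 199 175
python3 - <<'E'
from h import *
a=save("side","i1.png");b=save("top","i2.png")
M=np.hstack([cv2.resize(a[60:180,190:290],None,fx=4,fy=4),cv2.resize(b[150:270,100:200],None,fx=4,fy=4)])
cv2.imwrite("pics/i.png",M[...,::-1])
s=ctrl.observe();p=s["tcp_pos"]
for c in("side","top"):print(c,"expected foot px",px([p[0],p[1],p[2]-87.5],c),"hole",px([567,199,68],c))
E
```

```text
10.7333 [567.1 202.8 176.1] [[0.098, 0.995, -0.0], [0.995, -0.098, 0.001], [0.0, -0.0, -1.0]] [-0.16  0.53 -0.36  1.93  0.27  0.74 -0.77] [-0.3  0.3 -4.8]
tool shift [-3.7  0.3  1.1]
side expected foot px [239.1 116.1] hole [239.4 123.8]
top expected foot px [153.4 207. ] hole [157.1 208.8]
```

View pics/i.png

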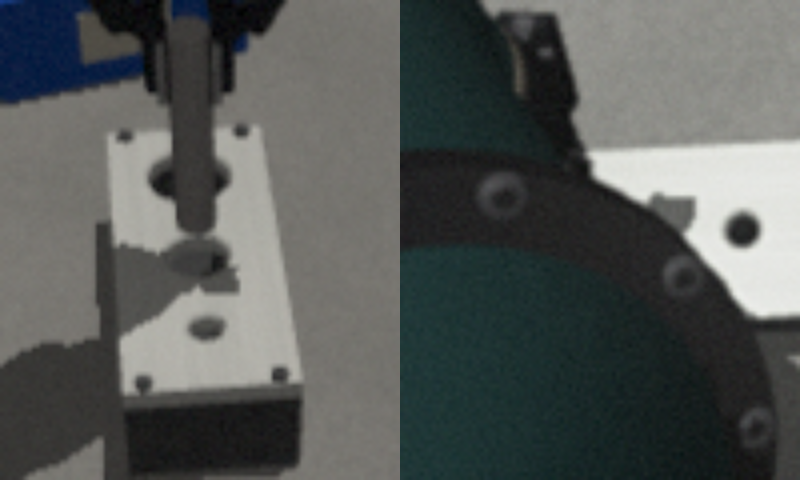

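The foot is at side px (239,116), as predicted from the TCP, with the middle hole just below at (239,124). I correct by −4 mm and descend.

Emit:
jog_arm --pt "-4 0 0 0 10" --pt "0 0 0 0 10" --pt "0 0 6 0 10" --pt "0 0 6 0 10" --pt "0 0 6 0 10" --pt "0 0 6 0 10" --pt "0 0 0 0 10" --pt "0 0 0 0 10"

```text
time: 11.5
tcp_pos: [566.5, 197.4, 151.4]
ee_rot: [0.741, 0.671, -0.001, -0.0]
wrist_force: [1.1, 0.2, -4.7]
gripper_width: 21.4
gripper_force: 59.4
```

```bash
python3 rel.py 567 199 95.5
```

```text
11.5 [566.5 197.4 151.4] [[0.099, 0.995, -0.002], [0.995, -0.099, -0.001], [-0.001, -0.002, -1.0]] [-0.16  0.56 -0.35  1.95  0.29  0.69 -0.78] [ 1.1  0.2 -4.7]
tool shift [ 1.7  0.5 55.9]
```

Foot is at 64, in the hole without contact. Continue.

Emit:
jog_arm --pt "1 0 8 0 10" --pt "0 0 8 0 10" --pt "0 0 8 0 10" --pt "0 0 8 0 10" --pt "0 0 8 0 10" --pt "0 0 8 0 10" --pt "0 0 0 0 10" --pt "0 0 0 0 10"

```text
time: 12.17
tcp_pos: [566.6, 198.3, 103.5]
ee_rot: [0.741, 0.671, -0.001, -0.0]
wrist_force: [0.8, 0.3, -5.4]
gripper_width: 21.8
gripper_force: 59.3
```

Emit:
jog_arm --pt "0 0 1 0 10" --pt "0 0 1 0 10" --pt "0 0 1 0 10" --pt "0 0 0 0 10" --pt "0 0 0 0 10"

```text
time: 12.58
tcp_pos: [567.2, 198.5, 101.5]
ee_rot: [0.741, 0.671, 0.0, 0.0]
wrist_force: [-0.2, -0.5, -4.4]
gripper_width: 21.2
gripper_force: 59.3
```

```bash
python3 rel.py 567 199 95.5
```

```text
12.5833 [567.2 198.5 101.5] [[0.1, 0.995, 0.0], [0.995, -0.1, 0.0], [0.0, 0.0, -1.0]] [-0.19  0.63 -0.31  1.97  0.33  0.59 -0.82] [-0.2 -0.5 -4.4]
tool shift [ 0.4 -0.2  6. ]
```

Emit:
jog_arm --pt "0 0 1.5 0 10" --pt "0 0 1.5 0 10" --pt "0 0 1 0 10" --pt "0 0 0 0 10" --pt "0 0 0 0 10"

```text
time: 13.0
tcp_pos: [567.0, 198.5, 97.1]
ee_rot: [0.741, 0.671, -0.0, -0.0]
wrist_force: [-0.5, 0.2, -5.6]
gripper_width: 21.7
gripper_force: 59.3
```

Emit:
jog_arm --pt "0 0 1 0 10" --pt "0 0 0 0 10" --pt "0 0 0 0 10"

```text
time: 13.25
tcp_pos: [567.1, 198.5, 96.2]
ee_rot: [0.741, 0.671, -0.0, -0.0]
wrist_force: [0.3, -0.1, -4.6]
gripper_width: 21.3
gripper_force: 59.3
```

Emit:
jog_arm --pt "0 0 1 0 10" --pt "0 0 0 0 10" --pt "0 0 0 0 10"

```text
time: 13.5
tcp_pos: [567.3, 198.6, 95.5]
ee_rot: [0.741, 0.671, 0.0, 0.0]
wrist_force: [-1.3, 0.2, -2.5]
gripper_width: 21.2
gripper_force: 59.7
```

Emit:
jog_arm --pt "0 0 0.5 0 10" --pt "0 0 0 0 10" --pt "0 0 0 0 10"

```text
time: 13.75
tcp_pos: [567.3, 198.7, 95.5]
ee_rot: [0.741, 0.671, 0.0, 0.0]
wrist_force: [-0.7, -0.2, 4.2]
gripper_width: 21.5
gripper_force: 60.2
```

Emit:
jog_arm --pt "0 0 0.5 0 10" --pt "0 0 0 0 10" --pt "0 0 0 0 10"

```text
time: 14.0
tcp_pos: [567.5, 198.8, 95.4]
ee_rot: [0.741, 0.671, 0.0, 0.0]
wrist_force: [-2.1, -0.6, 6.7]
gripper_width: 21.2
gripper_force: 60.7
```

The pin stands on the base (load reversed). I open gently.

Emit:
jog_arm --pt "0 0 0 0 24" --pt "0 0 0 0 27" --pt "0 0 0 0 30" --pt "0 0 0 0 35" --pt "0 0 0 0 45" --pt "0 0 0 0 55" --pt "0 0 0 0 70" --pt "0 0 0 0 85"

```text
time: 14.67
tcp_pos: [567.1, 198.5, 94.2]
ee_rot: [0.741, 0.671, -0.0, -0.0]
wrist_force: [-1.2, 0.9, -0.5]
gripper_width: 76.9
gripper_force: 0.0
```

Emit:
jog_arm --pt "0 0 0 0 85" --pt "0 0 0 0 85" --pt "0 0 0 0 85" --pt "0 0 -8 0 85" --pt "0 0 -15 0 85" --pt "0 0 -20 0 85" --pt "0 0 -20 0 85" --pt "0 0 -20 0 85"

```text
time: 15.33
tcp_pos: [566.9, 198.5, 178.6]
ee_rot: [0.741, 0.671, -0.0, -0.0]
wrist_force: [0.4, -0.2, -0.6]
gripper_width: 85.3
gripper_force: 0.0
```

Emit:
jog_arm --pt "0 0 -20 0 85" --pt "0 0 -20 0 85" --pt "0 0 0 0 85" --pt "0 0 0 0 85" --pt "0 0 0 0 85"

```text
time: 15.75
tcp_pos: [566.6, 198.2, 217.1]
ee_rot: [0.741, 0.671, -0.0, -0.0]
wrist_force: [0.1, -0.2, -0.4]
gripper_width: 84.6
gripper_force: 0.0
```

Run:
```python
from h import *
a=save("side","j1.png");b=save("top","j2.png")
M=np.hstack([cv2.resize(a[40:200,170:300],None,fx=3,fy=3),cv2.resize(b[140:300,80:210],None,fx=3,fy=3)])
cv2.imwrite("pics/j.png",M[...,::-1])
print("expect top px",px([567,199,138],"side"),"at plate",px([567,199,68],"side"))
s=ctrl.observe();print(s["time"],s["tcp_pos"],s["wrist_force"])
```

```text
expect top px [238.5  99.7] at plate [239.4 123.8]
15.85 [566.2277777  198.00478777 216.18268978] [ 1.40033073  0.42233633 -0.35222774]
```

View pics/j.png

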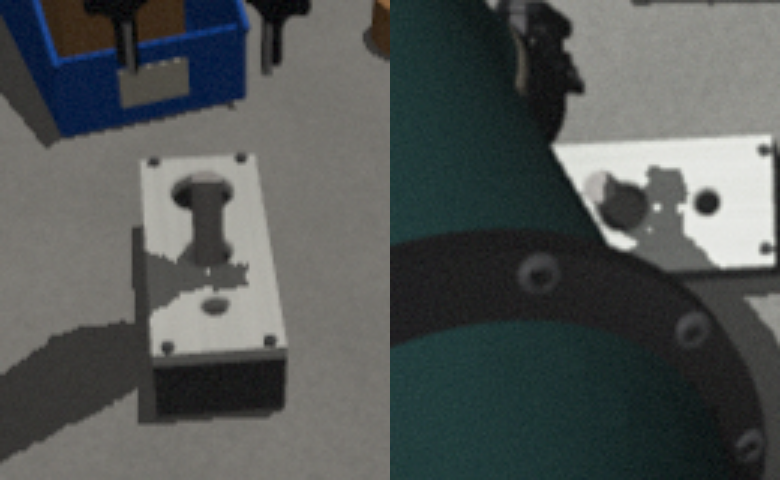

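The pin stands upright in the middle hole. Its top is at side crop (207,178), full-picture pixel (239,99), which matches the predicted standing height. The gripper is clear.

```bash
python3 -c "
from plant import ctrl
print(ctrl.close_job())"
```

```text
the job is handed in; nothing more can be done
None
```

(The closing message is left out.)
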